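# Put the seasonings back on their own saucers

## Robot

A 7-joint arm with a two-finger parallel gripper is mounted at the origin on a cart in front of the work surface, level with it; the furniture and walls round the work are solid. World frame = base frame: x ahead of the robot, y to its left, z up, the work surface at z = 0. Lengths are in m, angles in rad, forces in N, time in s.
With the tool pointing down it reaches from about 0.4 to 0.85 m from the base axis. Payload 10.4 kg.
Tool frame: the origin (TCP) lies at the very end of the fingers, on their centre line; the grasp point (between the pads) lies 19 mm behind it (r.pinch_z is the distance from the TCP to the grasp point, in m); z points along the fingers, y is the line along which they close (so a half turn about z gives the same grasp; the last joint's range is limited). The gripper opens to 87 mm and grips with 3 to 60 N. Pads are 19 mm wide; open, the fingers measure 117 mm over their backs; the gripper's body (75 mm by 190 mm) begins 51 mm behind the grasp point.
Start: joints at [1.194, 0.332, -0.065, 1.46, 0.022, 1.35, -0.088], TCP at [0.217, -0.586, 0.223] pointing down, gripper open.
Joint ranges: [-2.6, 2.6], [-0.5, 2.12], [-1.47, 1.34], [0.16, 2.42], [-1.27, 4.41], [0.06, 2.06], [-2.6, 2.6]. Speed limits (rad/s): [2.22, 2.22, 2.79, 2.79, 3.14, 3.14, 3.14].

## Interface

Orientations are given as a unit quaternion [x, y, z, w].
In Python, from bench import r, camera gives the robot as it stands. The module is installed in compiled form; this text tells all that it offers.
- The arm moves only by the shell command python3 -m pendant 'ROWS' [FORCE]. ROWS is JSON, a list of rows, each an object with "dp": the shift along the tool's x, y, z as a fraction of full scale, a list of three; "rotation": the turn, a rotation vector about the tool's x, y, z as a fraction of full scale, a list of three; "jaw": the opening, from 0 (shut) to 1 (fully open). A call has 1 to 8 rows; each row is the pose to reach, as a shift and turn from the pose commanded when the call began, along the tool's axes at that moment, turning the shorter way round; what a row does not reach only later rows make up. Full scale, the value 1, is 0.15 m for a shift and 2 pi rad for a turn. A row lasts 1/8 s, in which the tool goes at most 62.5 mm and 10.7 degrees, less where a joint would pass 70% of its speed; a pose out of reach is approached as far as the arm can. A call with a number of a shift or a turn outside -1 to 1 is refused whole. A call with a gripper value outside its range is refused whole. The fingers move at their own pace and stop on an object; FORCE is the grip in N (left out, the last holds). Time passes only in rows, so rows that repeat a pose let the fingers close. It gives the time, the measured TCP pose, the force, the opening and the grip force at its end, in the units of the state.
- r.read_state(): the state, without advancing time (a new reading comes with each control period).
- camera(name): name is "scene" or "top" or "wrist"; returns a dict with "image" (420x560x3 uint8, red, green, blue), "z_map" (420x560 float32, m along the optical axis (not along the pixel's ray), 0 where there is no reading), "mtx" (3x3 intrinsics, pixels), "T" (4x4, takes a point from camera to world coordinates). Camera axes: x right, y down, z forward; pixel columns grow to the right and rows downward; lengths in m; the calibration is good to about 2 mm. A picture is of the moment at which its call begins.
- r.close_job(): hands the job in; it is judged then, once.
The state is a dict: "time": time; "joint_positions": joint angles; "joint_vel": joint speeds; "joint_torque": joint torques, N m; "ee_pos": TCP position; "eef_rot": TCP orientation; "ft_force": force on the tool from outside, world axes, zero at the start; "torque": the same for the moment, N m; "width": finger opening in m; "grip_force": force on a finger pad.
Only numpy, scipy, OpenCV 4.12 (cv2) and the standard library are available. Lean on these libraries where they do the work, as an engineer would, in place of code of your own. Each camera call takes 0.05 s, during which the arm holds its last target. There are 200 camera calls.

## Task

The salt shaker, the wooden pepper mill and the spice jar have got mixed up: please stand each one flat inside its own saucer, the salt in the white one, the pepper mill in the dark wooden one and the spice jar in the red one. Keep them upright all the while; the blue mat is free if you need to set one down meanwhile. Don't push the cream jug, the timer or the garlic about, and let go of everything at the end.

Things in the scene. Friction and masses are not known exactly. Their poses are not given: they have to be found in the camera images.
- salt: small glass salt shaker with a domed steel cap, loose, about 0.1 kg; 44 in diameter up to height 74, cap 34 in diameter, 90 tall in all. Origin: centre of its underside; z up along its axis. At the start it stands in the dark wooden saucer. Sizes in mm.
- pepper: tall turned wooden pepper mill, loose, about 0.18 kg; widest 58 in diameter at the body, a rounded head 49 in diameter between heights 123 and 159, a small knob to 170 on top. Head and body do not turn against each other. Origin: centre of its underside; z up along its axis. At the start it stands in the red saucer. Sizes in mm.
- spice: glass spice jar with a red and cream label and a black cap, loose, about 0.11 kg; 43 in diameter, 96 tall. Origin: centre of its underside; z up along its axis. At the start it stands in the white saucer. Sizes in mm.
- white_saucer: White round saucer, fixed to the worktop: outer diameter 92 at the rim, 12 high, with a flat recess about 74 across whose floor is 5 above the worktop (rim 7 above the floor). Origin: centre of its underside, on the worktop; z up. The salt shaker's own place. Sizes in mm.
- wood_saucer: Dark brown wooden round saucer, fixed to the worktop: outer diameter 92 at the rim, 12 high, with a flat recess about 74 across whose floor is 5 above the worktop (rim 7 above the floor). Origin: centre of its underside, on the worktop; z up. The pepper mill's own place. Sizes in mm.
- red_saucer: Red round saucer, fixed to the worktop: outer diameter 92 at the rim, 12 high, with a flat recess about 74 across whose floor is 5 above the worktop (rim 7 above the floor). Origin: centre of its underside, on the worktop; z up. The spice jar's own place. Sizes in mm.
- blue_mat: flat round blue mat, fixed, 96 in diameter, 4 thick, empty at the start: room to set one thing down meanwhile. Origin: centre of its underside. Sizes in mm.
- jug: small white ceramic cream jug with a handle, 67x103x85, loose, standing at the back; a bystander. Origin: centre of its underside. Sizes in mm.
- timer: cream-coloured kitchen timer, 65 in diameter, 47 high, loose; a bystander. Origin: centre of its underside. Sizes in mm.
- garlic_bulb: whitish-pink garlic bulb, 60 across, 59 high, loose; a bystander. Origin: centre of its underside. Sizes in mm.

How it is judged:
By the outcome, as a careful person would: the job done as asked, in the order asked, and still so for the second after the job is handed in, with the robot touching nothing.
It also fails if it takes over 106 s, if anything falls off the work surface, if the arm or the gripper's body presses on something with over 40 N, if the wrist force passes 120 N, or if a joint passes its speed limit or range.

## Working session

There is one attempt and no reset: what is moved stays moved. The work goes in short steps, Python scripts to look and compute and a shell command to move; the robot and the scene stay as the last step left them, time stands still between calls to the robot, and variables do not carry over. Pictures are saved under pics/ and viewed, at most 14 in all, crops included, and the job is handed in when it is done.

```bash
mkdir -p pics; python3 - <<'E'
from bench import r, camera
import cv2,numpy as np
print(r.read_state(), r.pinch_z)
for n in ["scene","top"]:
    c=camera(n); cv2.imwrite(f"pics/{n}0.png",c["image"][:,:,::-1]); np.savez(f"{n}0.npz",**c)
    print(n,c["mtx"].round(1).tolist(),c["T"].round(3).tolist(), (c["z_map"]>0).mean())
E
```

```text
{'time': 0.0, 'joint_positions': array([ 1.19441825,  0.33283916, -0.06469833,  1.46096427,  0.0216208 ,
        1.34992124, -0.0885214 ]), 'joint_vel': array([-0.00207456,  0.00094494,  0.00029583,  0.0004655 , -0.00042758,
       -0.0010034 ,  0.00019057]), 'joint_torque': array([ 3.83277338e-04, -6.23250175e+01,  2.46974034e-02, -3.89904106e+01,
       -6.12538448e-02,  3.97756544e-02,  1.81090377e-04]), 'ee_pos': array([ 0.21637305, -0.58591991,  0.22176343]), 'eef_rot': array([ 9.84395362e-01,  1.75969473e-01, -1.70440747e-04, -6.97391697e-04]), 'ft_force': array([-0.25942988, -0.33397988, -0.22355187]), 'torque': array([ 0.01738079,  0.01906365, -0.01291458]), 'grip_force': 0.0, 'width': 0.08698510327044162} 0.0187
scene [[390.1, 0.0, 274.5], [0.0, 390.1, 211.9], [0.0, 0.0, 1.0]] [[0.831, -0.43, 0.352, 0.268], [-0.556, -0.651, 0.517, -0.465], [0.006, -0.626, -0.78, 0.735], [0.0, 0.0, 0.0, 1.0]] 0.9961819727891157
top [[492.4, 0.0, 268.4], [0.0, 492.4, 205.6], [0.0, 0.0, 1.0]] [[0.052, -0.978, 0.2, 0.336], [-0.999, -0.051, 0.009, 0.013], [0.001, -0.201, -0.98, 1.14], [0.0, 0.0, 0.0, 1.0]] 0.9960204081632653
```

View pics/top0.png

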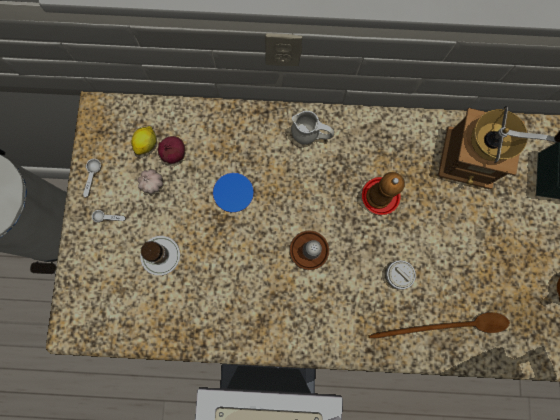

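View pics/scene0.png

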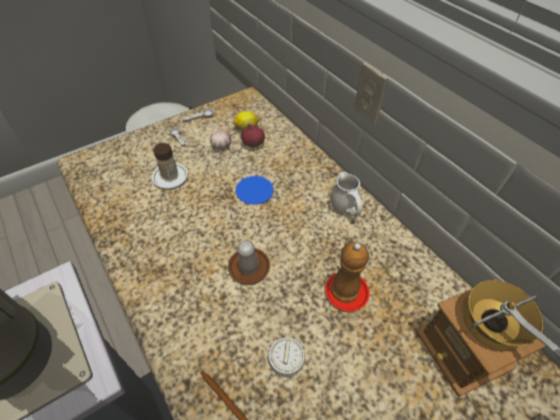

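The top view shows the white saucer with the spice jar at (160,256), wood with salt at (310,250), red with the pepper mill at (381,196), and the mat at (233,192). The jug is at (306,128), the timer at (400,275) and the garlic at (150,180). The scene view agrees.

```bash
cat > h.py <<'E'
import numpy as np,cv2
from scipy.optimize import least_squares
def cloud(c):
    K=c["mtx"];T=c["T"];z=c["z_map"];v,u=np.indices(z.shape)
    P=np.stack([(u-K[0,2])/K[0,0]*z,(v-K[1,2])/K[1,1]*z,z],-1)
    return P@T[:3,:3].T+T[:3,3]
def ray(c,uv,h):
    K=c["mtx"];T=c["T"];uv=np.asarray(uv,float).reshape(-1,2)
    d=np.c_[(uv-K[:2,2])/[K[0,0],K[1,1]],np.ones(len(uv))]@T[:3,:3].T
    return T[:3,3]+d*((h-T[2,3])/d[:,2])[:,None]
def tri(c1,p1,c2,p2):
    A=[];B=[]
    for c,p in((c1,p1),(c2,p2)):
        d=ray(c,p,0)[0]-c["T"][:3,3];d/=np.linalg.norm(d);M=np.eye(3)-np.outer(d,d);A.append(M);B.append(M@c["T"][:3,3])
    return np.linalg.lstsq(np.vstack(A),np.hstack(B),rcond=None)[0]
def circ(xy,R=None):
    f=(lambda p:np.hypot(*(xy-p[:2]).T)-(p[2] if R is None else R))
    return least_squares(f,[*xy.mean(0),R or .04],loss="soft_l1",f_scale=.002).x
E
python3 - <<'E'
from h import *
C={n:dict(np.load(n+"0.npz")) for n in("top","scene")}
PX={"white":((160,256),(170,176)),"wood":((310,250),(249,266)),"red":((381,196),(347,291)),"mat":((233,192),(255,190)),"jug":((306,128),(346,195)),"timer":((400,275),(286,355)),"garlic":((150,180),(220,140))}
for k,(pt,ps) in PX.items():
    g=ray(C["top"],pt,.01)[0]
    for n in C:
        c=C[n];P=cloud(c);near=np.hypot(*(P[...,:2]-g[:2]).transpose(2,0,1))<.085
        fl=np.median(P[near&(abs(P[...,2])<.02)][:,2])
        Q=P[near]
        s=f"{k} {n} "
        for a,b in((.008,.014),(.025,.045),(.05,.07),(.075,.1),(.1,.12),(.125,.158),(.16,.2)):
            m=Q[(Q[:,2]>a)&(Q[:,2]<b)]
            if len(m)>15: 
                if a==.008:
                    h=cv2.convexHull(m[:,:2].astype(np.float32))[:,0]; (x,y),R=cv2.minEnclosingCircle(h); s+=f"\n  rim {x:.3f},{y:.3f} R{R:.3f} zmed{np.median(m[:,2]):.4f}"
                else: s+=f"\n  z{a:.3f} n{len(m)} mid {(m[:,:2].min(0)+m[:,:2].max(0)).round(3)/2} size {(np.ptp(m[:,:2],axis=0)).round(3)} fit {circ(m[:,:2]).round(3)}"
        print(s,"\n  maxz",np.percentile(Q[:,2],[99,99.9]).round(3),"floor",fl.round(4))
# colour masks, two-view
for n in C:
    c=C[n];hsv=cv2.cvtColor(c["image"],cv2.COLOR_RGB2HSV)
    for k,lo,hi,h in(("red",(0,215,120),(8,255,255),.012),("mat",(105,150,80),(125,255,255),.004)):
        m=cv2.inRange(hsv,lo,hi);cs,_=cv2.findContours(m,0,1);ct=max(cs,key=cv2.contourArea)
        w=ray(c,cv2.convexHull(ct),h);print(n,k,cv2.minEnclosingCircle(w[:,:2].astype(np.float32)),circ(w[:,:2]))
E
```

```text
white top 
  rim 0.448,0.256 R0.065 zmed0.0105
  z0.025 n37 mid [0.4355 0.2565] size [0.037 0.027] fit [0.439 0.267 0.022]
  z0.050 n42 mid [0.4375 0.259 ] size [0.041 0.028] fit [0.439 0.267 0.022]
  z0.075 n110 mid [0.4385 0.2665] size [0.042 0.043] fit [0.438 0.263 0.017]
  z0.100 n259 mid [0.4385 0.266 ] size [0.041 0.041] fit [0.438 0.267 0.015] 
  maxz [0.104 0.106] floor 0.0021
white scene 
  rim 0.438,0.266 R0.046 zmed0.0116
  z0.025 n110 mid [0.4375 0.2565] size [0.043 0.024] fit [0.439 0.268 0.022]
  z0.050 n111 mid [0.4385 0.257 ] size [0.043 0.025] fit [0.439 0.268 0.021]
  z0.075 n149 mid [0.4375 0.263 ] size [0.041 0.036] fit [0.438 0.267 0.02 ]
  z0.100 n168 mid [0.4385 0.2665] size [0.041 0.043] fit [0.438 0.267 0.015] 
  maxz [0.103 0.104] floor 0.0018
wood top 
  rim 0.474,-0.074 R0.051 zmed0.0102
  z0.025 n31 mid [ 0.4645 -0.0775] size [0.04 0.04] fit [ 0.466 -0.079  0.021]
  z0.050 n50 mid [ 0.4645 -0.078 ] size [0.036 0.036] fit [ 0.466 -0.079  0.018]
  z0.075 n201 mid [ 0.465 -0.079] size [0.033 0.033] fit [ 0.464 -0.078  0.012] 
  maxz [0.095 0.098] floor 0.002
[... 3101 characters left out ...]
[0.653 0.3   0.046] 
  maxz [0.057 0.071] floor 0.0018
garlic scene 
  z0.025 n371 mid [0.6395 0.292 ] size [0.119 0.111] fit [0.64  0.303 0.046]
  z0.050 n117 mid [0.65  0.291] size [0.097 0.094] fit [0.653 0.3   0.047] 
  maxz [0.058 0.07 ] floor 0.0013
top red ((0.628056526184082, -0.20528534054756165), 0.009661323390901089) [ 0.59068348 -0.24877327  0.05709094]
top mat ((0.5968676805496216, 0.10900741815567017), 0.04727838933467865) [0.59667344 0.10918647 0.04670021]
scene red ((0.6038966178894043, -0.2392587661743164), 0.042199790477752686) [ 0.60444177 -0.23807494  0.04165272]
scene mat ((0.5963605642318726, 0.10866837203502655), 0.046555664390325546) [0.59619823 0.10862144 0.04560998]
```

```bash
cat > go.py <<'E'
import sys
from bench import r
from scipy.spatial.transform import Rotation as R
import numpy as np
s=r.read_state();d=R.from_quat(s["eef_rot"]).inv().apply(np.array(sys.argv[1:4],float)-s["ee_pos"])/.15
n=int(np.ceil(abs(d).max()));print("ee",s["ee_pos"].round(4),"t",round(s["time"],2),"w",round(s["width"],4),"grip",round(s["grip_force"],1),"F",s["ft_force"].round(1),"tilt",s["eef_rot"][2:].round(4),"\ncalls",n,"dp each",(d/n).round(3))
E
M='python3 -m pendant'
for i in 1 2 3; do python3 -m pendant '[{"dp":[0.227,-0.217,0.044],"rotation":[0,0,0],"jaw":1},{"dp":[0.454,-0.433,0.089],"rotation":[0,0,0],"jaw":1},{"dp":[0.682,-0.65,0.133],"rotation":[0,0,0],"jaw":1},{"dp":[0.909,-0.866,0.178],"rotation":[0,0,0],"jaw":1},{"dp":[0.909,-0.866,0.178],"rotation":[0,0,0],"jaw":1}]'; done
python3 go.py 0.465 -0.079 0.036
python3 - <<'E'
from bench import camera
import cv2
c=camera("wrist");cv2.imwrite("pics/w1.png",c["image"][:,:,::-1]);print(c["T"].round(3).tolist())
E
```

```text
time: 0.72
ee_pos: [0.3014, -0.4139, 0.1954]
eef_rot: [0.984, 0.179, 0.0, -0.001]
ft_force: [-0.7, 0.0, -0.5]
width: 0.0869
grip_force: 0.0
time: 1.35
ee_pos: [0.3835, -0.2457, 0.1689]
eef_rot: [0.984, 0.178, -0.0, -0.0]
ft_force: [-1.1, 0.3, 0.4]
width: 0.0872
grip_force: 0.0
time: 1.98
ee_pos: [0.4662, -0.0771, 0.1422]
eef_rot: [0.984, 0.178, 0.0, -0.001]
ft_force: [0.1, -0.1, -0.4]
width: 0.0869
grip_force: 0.0
ee [ 0.4662 -0.0771  0.1422] t 1.98 w 0.0869 grip 0.0 F [ 0.1 -0.1 -0.4] tilt [ 0.0001 -0.0006] 
calls 1 dp each [-0.012  0.01   0.708]
[[0.35, -0.904, -0.247, 0.533], [-0.937, -0.339, -0.09, -0.053], [-0.002, 0.263, -0.965, 0.304], [0.0, 0.0, 0.0, 1.0]]
```

View pics/w1.png

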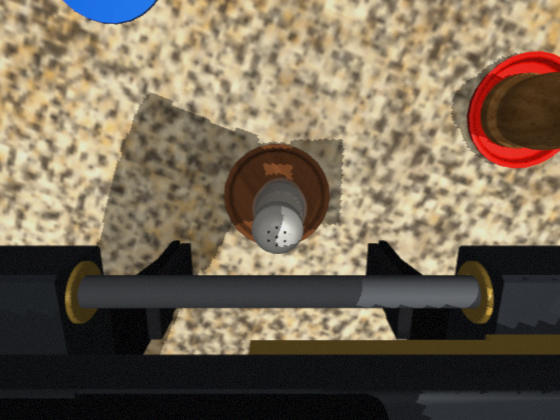

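The salt cap is at (277,230), centred between the fingers at columns 180–380. I'll descend and grip it.

```bash

python3 -m pendant '[{"dp":[-0.006,0.005,0.2],"rotation":[0,0,0],"jaw":1},{"dp":[-0.012,0.01,0.35],"rotation":[0,0,0],"jaw":1},{"dp":[-0.012,0.01,0.5],"rotation":[0,0,0],"jaw":1},{"dp":[-0.012,0.01,0.62],"rotation":[0,0,0],"jaw":1},{"dp":[-0.012,0.01,0.708],"rotation":[0,0,0],"jaw":1},{"dp":[-0.012,0.01,0.708],"rotation":[0,0,0],"jaw":1}]' 15
python3 -m pendant '[{"dp":[0,0,0],"rotation":[0,0,0],"jaw":0.4},{"dp":[0,0,0],"rotation":[0,0,0],"jaw":0.4},{"dp":[0,0,0],"rotation":[0,0,0],"jaw":0.4},{"dp":[0,0,0],"rotation":[0,0,0],"jaw":0.4},{"dp":[0,0,0],"rotation":[0,0,0],"jaw":0.4},{"dp":[0,0,0],"rotation":[0,0,0],"jaw":0.4},{"dp":[0,0,0],"rotation":[0,0,0],"jaw":0.4},{"dp":[0,0,0],"rotation":[0,0,0],"jaw":0.4}]' 15
python3 go.py 0.5965 0.109 0.115
```

```text
time: 2.78
ee_pos: [0.4634, -0.0821, 0.0356]
eef_rot: [0.985, 0.175, -0.001, -0.0]
ft_force: [0.4, -0.1, 0.0]
width: 0.0871
grip_force: 0.0
time: 3.78
ee_pos: [0.4641, -0.0809, 0.0363]
eef_rot: [0.984, 0.176, 0.0, -0.0]
ft_force: [0.6, 1.6, 1.1]
width: 0.0408
grip_force: 15.0
ee [ 0.4641 -0.0809  0.0363] t 3.77 w 0.0408 grip 15.0 F [0.6 1.6 1.1] tilt [ 0. -0.] 
calls 2 dp each [ 0.633 -0.441 -0.262]
```

```bash

python3 -m pendant '[{"dp":[0,0,-0.1],"rotation":[0,0,0],"jaw":0.4},{"dp":[0,0,-0.2],"rotation":[0,0,0],"jaw":0.4},{"dp":[0,0,-0.33],"rotation":[0,0,0],"jaw":0.4},{"dp":[0,0,-0.4],"rotation":[0,0,0],"jaw":0.4},{"dp":[0,0,-0.4],"rotation":[0,0,0],"jaw":0.4}]' 15
for i in 1 2; do python3 -m pendant '[{"dp":[0.1,-0.07,0],"rotation":[0,0,0],"jaw":0.4},{"dp":[0.25,-0.174,0],"rotation":[0,0,0],"jaw":0.4},{"dp":[0.4,-0.279,0],"rotation":[0,0,0],"jaw":0.4},{"dp":[0.53,-0.37,0],"rotation":[0,0,0],"jaw":0.4},{"dp":[0.6,-0.418,0],"rotation":[0,0,0],"jaw":0.4},{"dp":[0.633,-0.441,0],"rotation":[0,0,0],"jaw":0.4},{"dp":[0.633,-0.441,0],"rotation":[0,0,0],"jaw":0.4}]'; done
python3 go.py 0.5965 0.109 0.036
python3 - <<'E'
from bench import camera
import cv2
c=camera("scene");cv2.imwrite("pics/s1.png",c["image"][:,:,::-1])
E
```

```text
time: 4.4
ee_pos: [0.4647, -0.0813, 0.0972]
eef_rot: [0.984, 0.176, 0.001, 0.001]
ft_force: [0.1, -0.3, -1.0]
width: 0.0403
grip_force: 14.8
time: 5.28
ee_pos: [0.53, 0.0136, 0.096]
eef_rot: [0.984, 0.176, -0.0, 0.0]
ft_force: [-0.3, -0.2, -1.1]
width: 0.0408
grip_force: 14.8
time: 6.15
ee_pos: [0.5963, 0.1086, 0.0961]
eef_rot: [0.984, 0.176, -0.0, 0.0]
ft_force: [0.0, -0.5, -0.9]
width: 0.0408
grip_force: 14.8
ee [0.5963 0.1086 0.0961] t 6.15 w 0.0408 grip 14.8 F [ 0.  -0.5 -0.9] tilt [-0.0001  0.0001] 
calls 1 dp each [ 0.002 -0.002  0.401]
```

View pics/s1.png

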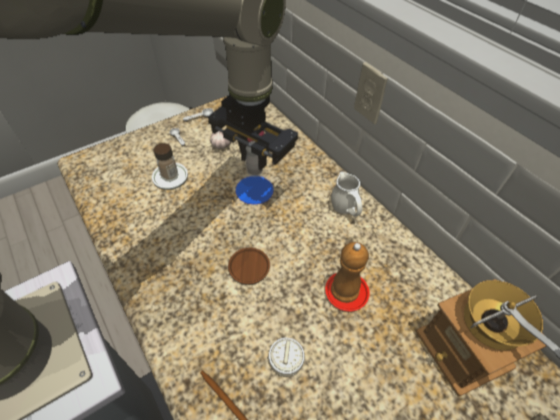

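The salt is held upright over the mat at (255,185), and the wooden saucer at (249,266) is empty. I'll lower it and let go.

```bash

python3 -m pendant '[{"dp":[0,0,0.1],"rotation":[0,0,0],"jaw":0.4},{"dp":[0,0,0.22],"rotation":[0,0,0],"jaw":0.4},{"dp":[0,0,0.32],"rotation":[0,0,0],"jaw":0.4},{"dp":[0,0,0.37],"rotation":[0,0,0],"jaw":0.4},{"dp":[0,0,0.39],"rotation":[0,0,0],"jaw":0.4},{"dp":[0,0,0.4],"rotation":[0,0,0],"jaw":0.4},{"dp":[0,0,0.404],"rotation":[0,0,0],"jaw":0.4},{"dp":[0,0,0.404],"rotation":[0,0,0],"jaw":0.4}]'
python3 -m pendant '[{"dp":[0,0,0],"rotation":[0,0,0],"jaw":0.6},{"dp":[0,0,0],"rotation":[0,0,0],"jaw":0.8},{"dp":[0,0,0],"rotation":[0,0,0],"jaw":1},{"dp":[0,0,0],"rotation":[0,0,0],"jaw":1},{"dp":[0,0,0],"rotation":[0,0,0],"jaw":1}]'
python3 -m pendant '[{"dp":[0,0,-0.15],"rotation":[0,0,0],"jaw":1},{"dp":[0,0,-0.4],"rotation":[0,0,0],"jaw":1},{"dp":[0,0,-0.7],"rotation":[0,0,0],"jaw":1},{"dp":[0,0,-1],"rotation":[0,0,0],"jaw":1},{"dp":[0,0,-1],"rotation":[0,0,0],"jaw":1}]'
python3 go.py 0.601 -0.233 0.22
```

```text
time: 7.2
ee_pos: [0.5966, 0.1089, 0.036]
eef_rot: [0.984, 0.176, 0.0, 0.0]
ft_force: [-0.0, -0.8, -0.9]
width: 0.0404
grip_force: 14.8
time: 7.82
ee_pos: [0.5964, 0.1088, 0.0356]
eef_rot: [0.984, 0.176, 0.0, 0.0]
ft_force: [0.4, -0.2, 0.6]
width: 0.0818
grip_force: 0.0
time: 8.45
ee_pos: [0.5982, 0.1096, 0.1896]
eef_rot: [0.984, 0.176, 0.003, 0.0]
ft_force: [0.0, -0.2, -0.7]
width: 0.0867
grip_force: 0.0
ee [0.5982 0.1096 0.1896] t 8.45 w 0.0867 grip 0.0 F [ 0.  -0.2 -0.7] tilt [0.0033 0.0001] 
calls 3 dp each [-0.258  0.716 -0.068]
```

```bash

for i in 1 2 3; do python3 -m pendant '[{"dp":[-0.065,0.18,-0.02],"rotation":[0,0,0],"jaw":1},{"dp":[-0.13,0.36,-0.04],"rotation":[0,0,0],"jaw":1},{"dp":[-0.195,0.54,-0.06],"rotation":[0,0,0],"jaw":1},{"dp":[-0.258,0.716,-0.08],"rotation":[0,0,0],"jaw":1},{"dp":[-0.258,0.716,-0.08],"rotation":[0,0,0],"jaw":1}]'; done
python3 go.py 0.601 -0.233 0.126
python3 - <<'E'
from bench import camera
import cv2,numpy as np
from h import *
P=np.load("scene0.npz");Q=cloud(P).reshape(-1,3)
q=Q[(Q[:,2]>.15)&(Q[:,0]<.78)&(Q[:,0]>.4)&(Q[:,1]<-.28)&(Q[:,1]>-.6)];print("grinder nearest y",q[:,1].max() if len(q) else None)
c=camera("wrist");cv2.imwrite("pics/w2.png",c["image"][:,:,::-1])
c=camera("top");Q=cloud(c)
m=(Q[...,2]>.075)&(Q[...,2]<.11)&(np.hypot(Q[...,0]-.596,Q[...,1]-.109)<.05);print("salt on mat",Q[m].mean(0),Q[m].max(0))
E
```

```text
time: 9.07
ee_pos: [0.5971, -0.0084, 0.1967]
eef_rot: [0.985, 0.174, -0.001, 0.0]
ft_force: [0.2, -0.2, 0.3]
width: 0.0868
grip_force: 0.0
time: 9.7
ee_pos: [0.5979, -0.1213, 0.2088]
eef_rot: [0.985, 0.175, -0.0, 0.0]
ft_force: [0.5, 0.1, -0.5]
width: 0.0868
grip_force: 0.0
time: 10.32
ee_pos: [0.5989, -0.2346, 0.2209]
eef_rot: [0.985, 0.175, -0.0, -0.0]
ft_force: [0.3, -0.3, 0.3]
width: 0.0865
grip_force: 0.0
ee [ 0.5989 -0.2346  0.2209] t 10.32 w 0.0865 grip 0.0 F [ 0.3 -0.3  0.3] tilt [-0.0004 -0.0001] 
calls 1 dp each [ 0.017 -0.005  0.632]
grinder nearest y -0.2800624399489972
salt on mat [0.59414813 0.10862664 0.09016759] [0.61221649 0.12543709 0.09930553]
```

View pics/w2.png

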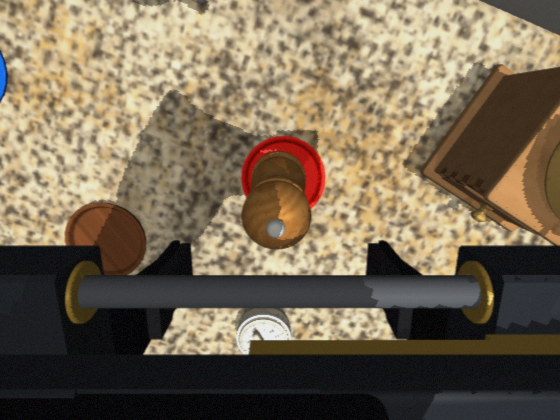

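The knob is at (277,228), centred between the fingers. The grinder body is at the right, from column 425 on, so I'll check clearance for the gripper body.

```bash
python3 - <<'E'
from h import *
for n in("top","scene"):
    Q=cloud(dict(np.load(n+"0.npz"))).reshape(-1,3);d=Q[:,:2]-[.601,-.233];tx=d@[.938,.346];ty=d@[.346,-.938]
    for h in(.05,.12,.18,.24):
        m=(Q[:,2]>h)&(Q[:,2]<h+.06)&(ty>.06)&(ty<.3)&(abs(tx)<.2)
        for lo,hi in((-.1,-.05),(-.05,.05),(.05,.1)):
            k=m&(tx>lo)&(tx<hi)
            if k.sum()>3:print(n,h,lo,"min ty",np.percentile(ty[k],2).round(3),k.sum())
E
```

```text
top 0.05 -0.05 min ty 0.167 620
top 0.05 0.05 min ty 0.192 165
top 0.12 -0.1 min ty 0.249 21
top 0.12 -0.05 min ty 0.168 2327
top 0.12 0.05 min ty 0.192 939
top 0.18 -0.05 min ty 0.218 292
top 0.18 0.05 min ty 0.258 16
scene 0.05 -0.05 min ty 0.168 1414
scene 0.12 -0.1 min ty 0.25 49
scene 0.12 -0.05 min ty 0.17 4410
scene 0.12 0.05 min ty 0.192 1351
scene 0.18 -0.05 min ty 0.223 515
scene 0.18 0.05 min ty 0.256 18
```

```bash

python3 -m pendant '[{"dp":[0.017,-0.005,0.15],"rotation":[0,0,0],"jaw":1},{"dp":[0.017,-0.005,0.3],"rotation":[0,0,0],"jaw":1},{"dp":[0.017,-0.005,0.45],"rotation":[0,0,0],"jaw":1},{"dp":[0.017,-0.005,0.56],"rotation":[0,0,0],"jaw":1},{"dp":[0.017,-0.005,0.632],"rotation":[0,0,0],"jaw":1},{"dp":[0.017,-0.005,0.632],"rotation":[0,0,0],"jaw":1}]' 25
python3 -m pendant '[{"dp":[0,0,0],"rotation":[0,0,0],"jaw":0.45},{"dp":[0,0,0],"rotation":[0,0,0],"jaw":0.45},{"dp":[0,0,0],"rotation":[0,0,0],"jaw":0.45},{"dp":[0,0,0],"rotation":[0,0,0],"jaw":0.45},{"dp":[0,0,0],"rotation":[0,0,0],"jaw":0.45},{"dp":[0,0,0],"rotation":[0,0,0],"jaw":0.45},{"dp":[0,0,0],"rotation":[0,0,0],"jaw":0.45},{"dp":[0,0,0],"rotation":[0,0,0],"jaw":0.45}]' 25
python3 go.py 0.469 -0.075 0.126
python3 -m pendant '[{"dp":[0,0,-0.08],"rotation":[0,0,0],"jaw":0.45},{"dp":[0,0,-0.16],"rotation":[0,0,0],"jaw":0.45},{"dp":[0,0,-0.26],"rotation":[0,0,0],"jaw":0.45},{"dp":[0,0,-0.33],"rotation":[0,0,0],"jaw":0.45},{"dp":[0,0,-0.33],"rotation":[0,0,0],"jaw":0.45}]' 
python3 - <<'E'
from bench import camera
import cv2,numpy as np
from h import *
for n in("top","scene"):
    c=camera(n);P=cloud(c);np.savez(n+"1.npz",**c)
    m=(P[...,2]>.0085)&(P[...,2]<.015)&(np.hypot(P[...,0]-.469,P[...,1]+.075)<.06)
    n_,lab,st,ce=cv2.connectedComponentsWithStats(cv2.morphologyEx(m.astype(np.uint8),cv2.MORPH_CLOSE,np.ones((5,5))))
    k=1+st[1:,4].argmax();print(n,"wood rim",cv2.minEnclosingCircle(P[(lab==k)&m][:,:2].astype(np.float32)),np.median(P[(lab==k)&m][:,2]))
    if n=="scene":cv2.imwrite("pics/s2.png",c["image"][:,:,::-1])
E
python3 go.py 0.469 -0.075 0.126
```

```text
time: 11.18
ee_pos: [0.6011, -0.2315, 0.1263]
eef_rot: [0.984, 0.176, -0.0, -0.0]
ft_force: [1.1, 0.1, -0.3]
width: 0.087
grip_force: 0.0
time: 12.18
ee_pos: [0.6013, -0.232, 0.1269]
eef_rot: [0.984, 0.176, 0.0, 0.0]
ft_force: [0.2, 0.5, 1.4]
width: 0.0475
grip_force: 25.0
ee [ 0.6013 -0.232   0.1269] t 12.18 w 0.0475 grip 25.0 F [0.2 0.5 1.4] tilt [0.0001 0.0001] 
calls 2 dp each [-0.232 -0.644  0.003]
time: 12.8
ee_pos: [0.6018, -0.2322, 0.1776]
eef_rot: [0.984, 0.176, 0.001, 0.001]
ft_force: [0.4, -0.7, -2.2]
width: 0.0472
grip_force: 25.0
top wood rim ((0.46871957182884216, -0.0747339054942131), 0.04577288404107094) 0.011001145189166284
scene wood rim ((0.46803030371665955, -0.07459516823291779), 0.045819539576768875) 0.012082823319241043
ee [ 0.6011 -0.232   0.1761] t 12.9 w 0.0471 grip 25.0 F [ 0.2  0.3 -0.6] tilt [-0.0001  0.    ] 
calls 2 dp each [-0.232 -0.644  0.167]
```

View pics/s2.png

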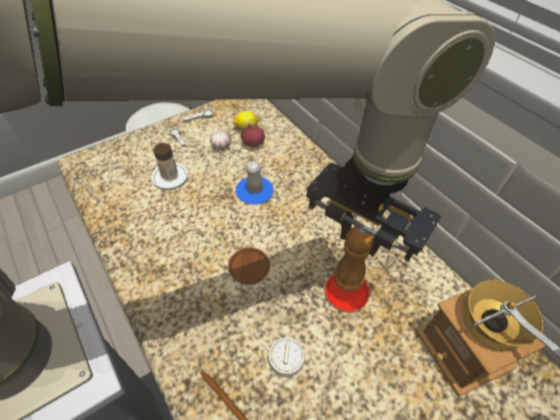

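Salt stands upright on the mat at (254,178), and the mill hangs straight at (352,260). I'll carry it to the wooden saucer.

```bash

for i in 1 2; do python3 -m pendant '[{"dp":[-0.03,-0.08,0],"rotation":[0,0,0],"jaw":0.45},{"dp":[-0.08,-0.22,0],"rotation":[0,0,0],"jaw":0.45},{"dp":[-0.13,-0.36,0],"rotation":[0,0,0],"jaw":0.45},{"dp":[-0.18,-0.5,0],"rotation":[0,0,0],"jaw":0.45},{"dp":[-0.215,-0.6,0],"rotation":[0,0,0],"jaw":0.45},{"dp":[-0.233,-0.645,0],"rotation":[0,0,0],"jaw":0.45},{"dp":[-0.233,-0.645,0],"rotation":[0,0,0],"jaw":0.45}]'; done
python3 - <<'E'
from bench import camera
import cv2,numpy as np
from h import *
for n in("top","scene"):
    c=camera(n);P=cloud(c)
    for a,b in((.055,.07),(.07,.1),(.1,.125)):
        m=(P[...,2]>a)&(P[...,2]<b)&(np.hypot(P[...,0]-.469,P[...,1]+.075)<.06);q=P[m]
        if len(q)>15:print(n,a,len(q),circ(q[:,:2]).round(4))
    if n=="scene":
        q=P[(np.hypot(P[...,0]-.605,P[...,1]+.238)<.06)&(P[...,2]>.009)&(P[...,2]<.015)];print("red",cv2.minEnclosingCircle(q[:,:2].astype(np.float32)))
        cv2.imwrite("pics/s3.png",c["image"][100:380,130:430,::-1])
E
python3 go.py 0.469 -0.075 0.1275
```

```text
time: 13.78
ee_pos: [0.5349, -0.1534, 0.1765]
eef_rot: [0.984, 0.176, 0.0, 0.0]
ft_force: [-0.5, 0.3, -1.9]
width: 0.0472
grip_force: 25.0
time: 14.65
ee_pos: [0.4687, -0.0748, 0.1765]
eef_rot: [0.984, 0.176, 0.0, 0.0]
ft_force: [-0.2, 0.4, -2.3]
width: 0.0475
grip_force: 25.0
scene 0.055 134 [ 0.471  -0.0762  0.0281]
scene 0.07 226 [ 0.4707 -0.0759  0.0265]
scene 0.1 270 [ 0.4702 -0.0759  0.0233]
red ((0.604771077632904, -0.23750604689121246), 0.045983292162418365)
ee [ 0.4689 -0.0753  0.1764] t 14.75 w 0.0471 grip 25.0 F [-0.5 -0.1 -0.6] tilt [0.0001 0.0001] 
calls 1 dp each [ 0.001 -0.002  0.326]
```

View pics/s3.png

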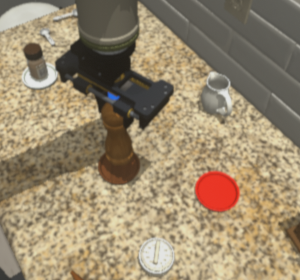

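The mill sits upright over the wooden saucer at crop (118,165), about 2 mm off. I'll correct that while lowering it.

```bash

python3 -m pendant '[{"dp":[-0.011,-0.011,0.08],"rotation":[0,0,0],"jaw":0.45},{"dp":[-0.011,-0.011,0.18],"rotation":[0,0,0],"jaw":0.45},{"dp":[-0.011,-0.011,0.26],"rotation":[0,0,0],"jaw":0.45},{"dp":[-0.011,-0.011,0.3],"rotation":[0,0,0],"jaw":0.45},{"dp":[-0.011,-0.011,0.32],"rotation":[0,0,0],"jaw":0.45},{"dp":[-0.011,-0.011,0.33],"rotation":[0,0,0],"jaw":0.45},{"dp":[-0.011,-0.011,0.33],"rotation":[0,0,0],"jaw":0.45}]'
python3 -m pendant '[{"dp":[0,0,0],"rotation":[0,0,0],"jaw":0.6},{"dp":[0,0,0],"rotation":[0,0,0],"jaw":0.8},{"dp":[0,0,0],"rotation":[0,0,0],"jaw":1},{"dp":[0,0,0],"rotation":[0,0,0],"jaw":1},{"dp":[0,0,0],"rotation":[0,0,0],"jaw":1}]'
python3 -m pendant '[{"dp":[0,0,-0.15],"rotation":[0,0,0],"jaw":1},{"dp":[0,0,-0.35],"rotation":[0,0,0],"jaw":1},{"dp":[0,0,-0.55],"rotation":[0,0,0],"jaw":1},{"dp":[0,0,-0.62],"rotation":[0,0,0],"jaw":1},{"dp":[0,0,-0.62],"rotation":[0,0,0],"jaw":1}]'
python3 go.py 0.4385 0.267 0.14
```

```text
time: 15.62
ee_pos: [0.4667, -0.0738, 0.1271]
eef_rot: [0.984, 0.176, 0.0, 0.0]
ft_force: [0.0, -0.4, -1.2]
width: 0.0475
grip_force: 25.0
time: 16.25
ee_pos: [0.4665, -0.0738, 0.1269]
eef_rot: [0.984, 0.176, 0.0, 0.0]
ft_force: [0.7, 0.4, 0.5]
width: 0.0829
grip_force: 0.0
time: 16.88
ee_pos: [0.4667, -0.0738, 0.2198]
eef_rot: [0.984, 0.176, 0.0, 0.0]
ft_force: [-0.3, -0.1, -1.2]
width: 0.087
grip_force: 0.0
ee [ 0.4667 -0.0738  0.2198] t 16.88 w 0.087 grip 0.0 F [-0.3 -0.1 -1.2] tilt [0.0003 0.0002] 
calls 3 dp each [ 0.204 -0.732  0.177]
```

```bash

python3 -m pendant '[{"dp":[0.05,-0.18,0],"rotation":[0,0,0],"jaw":1},{"dp":[0.1,-0.36,0],"rotation":[0,0,0],"jaw":1},{"dp":[0.15,-0.54,0],"rotation":[0,0,0],"jaw":1},{"dp":[0.204,-0.732,0],"rotation":[0,0,0],"jaw":1}]'
for i in 1 2; do python3 -m pendant '[{"dp":[0.05,-0.18,0.06],"rotation":[0,0,0],"jaw":1},{"dp":[0.1,-0.36,0.13],"rotation":[0,0,0],"jaw":1},{"dp":[0.15,-0.54,0.2],"rotation":[0,0,0],"jaw":1},{"dp":[0.204,-0.732,0.265],"rotation":[0,0,0],"jaw":1},{"dp":[0.204,-0.732,0.265],"rotation":[0,0,0],"jaw":1}]'; done
python3 go.py 0.4385 0.267 0.041
python3 - <<'E'
from bench import camera
import cv2,numpy as np
c=camera("scene");cv2.imwrite("pics/s4.png",c["image"][:,:,::-1])
c=camera("wrist");cv2.imwrite("pics/w4.png",c["image"][:,:,::-1])
E
```

```text
time: 17.38
ee_pos: [0.4564, 0.0405, 0.2183]
eef_rot: [0.984, 0.176, -0.001, -0.0]
ft_force: [0.7, 0.7, -0.6]
width: 0.0865
grip_force: 0.0
time: 18.0
ee_pos: [0.4463, 0.1553, 0.1783]
eef_rot: [0.984, 0.178, -0.001, -0.001]
ft_force: [-0.2, -0.4, -0.3]
width: 0.0869
grip_force: 0.0
time: 18.62
ee_pos: [0.4373, 0.2679, 0.139]
eef_rot: [0.984, 0.177, -0.001, -0.0]
ft_force: [1.0, 0.2, -0.5]
width: 0.087
grip_force: 0.0
ee [0.4373 0.2679 0.139 ] t 18.62 w 0.087 grip 0.0 F [ 1.   0.2 -0.5] tilt [-0.0013 -0.0003] 
calls 1 dp each [0.007 0.009 0.653]
```

View pics/s4.png

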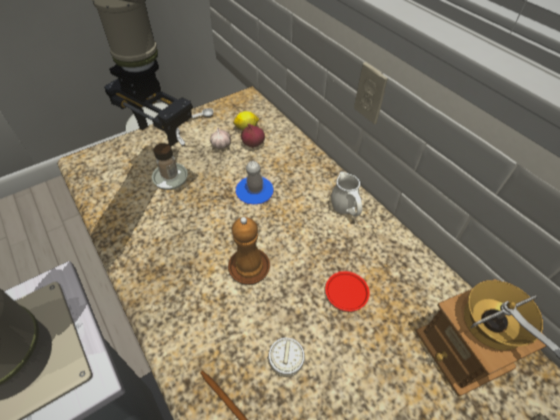

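View pics/w4.png

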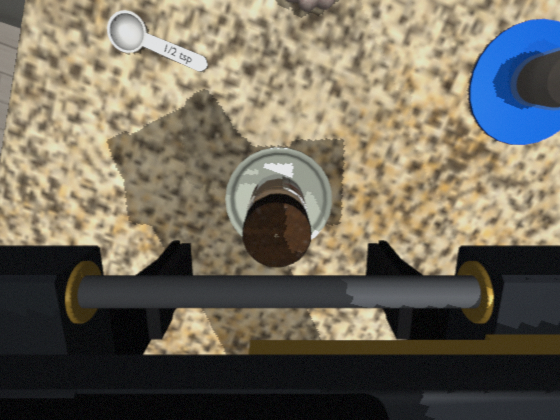

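The mill stands in the wooden saucer at (248,255). The jar cap at (277,235) is centred between the fingers, so I'll grasp it.

```bash

python3 -m pendant '[{"dp":[0.007,0.009,0.15],"rotation":[0,0,0],"jaw":1},{"dp":[0.007,0.009,0.3],"rotation":[0,0,0],"jaw":1},{"dp":[0.007,0.009,0.45],"rotation":[0,0,0],"jaw":1},{"dp":[0.007,0.009,0.58],"rotation":[0,0,0],"jaw":1},{"dp":[0.007,0.009,0.65],"rotation":[0,0,0],"jaw":1},{"dp":[0.007,0.009,0.65],"rotation":[0,0,0],"jaw":1}]' 15
python3 -m pendant '[{"dp":[0,0,0],"rotation":[0,0,0],"jaw":0.4},{"dp":[0,0,0],"rotation":[0,0,0],"jaw":0.4},{"dp":[0,0,0],"rotation":[0,0,0],"jaw":0.4},{"dp":[0,0,0],"rotation":[0,0,0],"jaw":0.4},{"dp":[0,0,0],"rotation":[0,0,0],"jaw":0.4},{"dp":[0,0,0],"rotation":[0,0,0],"jaw":0.4},{"dp":[0,0,0],"rotation":[0,0,0],"jaw":0.4},{"dp":[0,0,0],"rotation":[0,0,0],"jaw":0.4}]' 15
python3 -m pendant '[{"dp":[0,0,-0.08],"rotation":[0,0,0],"jaw":0.4},{"dp":[0,0,-0.2],"rotation":[0,0,0],"jaw":0.4},{"dp":[0,0,-0.35],"rotation":[0,0,0],"jaw":0.4},{"dp":[0,0,-0.5],"rotation":[0,0,0],"jaw":0.4},{"dp":[0,0,-0.65],"rotation":[0,0,0],"jaw":0.4},{"dp":[0,0,-0.8],"rotation":[0,0,0],"jaw":0.4},{"dp":[0,0,-0.8],"rotation":[0,0,0],"jaw":0.4}]' 
python3 go.py 0.5965 0.0 0.24
python3 go.py 0.604 -0.238 0.24
```

```text
time: 19.48
ee_pos: [0.4398, 0.2657, 0.0424]
eef_rot: [0.984, 0.176, -0.0, 0.0]
ft_force: [0.1, -0.4, 1.0]
width: 0.0868
grip_force: 0.0
time: 20.48
ee_pos: [0.44, 0.2664, 0.043]
eef_rot: [0.984, 0.176, 0.0, -0.0]
ft_force: [0.2, 2.6, 2.0]
width: 0.0432
grip_force: 14.9
time: 21.35
ee_pos: [0.4409, 0.2667, 0.1652]
eef_rot: [0.984, 0.176, 0.002, -0.0]
ft_force: [-0.0, -0.3, -2.2]
width: 0.0435
grip_force: 14.9
ee [0.4409 0.2667 0.1652] t 21.35 w 0.0435 grip 14.9 F [-0.  -0.3 -2.2] tilt [ 0.0019 -0.0001] 
calls 3 dp each [ 0.12   0.676 -0.166]
ee [0.4409 0.2667 0.1652] t 21.35 w 0.0435 grip 14.9 F [-0.  -0.3 -2.2] tilt [ 0.0019 -0.0001] 
calls 4 dp each [-0.036  0.883 -0.125]
```

```bash

for i in 1 2; do python3 -m pendant '[{"dp":[0.03,0.1,0],"rotation":[0,0,0],"jaw":0.4},{"dp":[0.07,0.25,0],"rotation":[0,0,0],"jaw":0.4},{"dp":[0.13,0.45,0],"rotation":[0,0,0],"jaw":0.4},{"dp":[0.18,0.63,0],"rotation":[0,0,0],"jaw":0.4},{"dp":[0.22,0.77,0],"rotation":[0,0,0],"jaw":0.4},{"dp":[0.247,0.862,0],"rotation":[0,0,0],"jaw":0.4},{"dp":[0.247,0.862,0],"rotation":[0,0,0],"jaw":0.4}]'; done
for i in 1 2; do python3 -m pendant '[{"dp":[-0.035,0.1,0],"rotation":[0,0,0],"jaw":0.4},{"dp":[-0.088,0.25,0],"rotation":[0,0,0],"jaw":0.4},{"dp":[-0.159,0.45,0],"rotation":[0,0,0],"jaw":0.4},{"dp":[-0.23,0.65,0],"rotation":[0,0,0],"jaw":0.4},{"dp":[-0.283,0.8,0],"rotation":[0,0,0],"jaw":0.4},{"dp":[-0.32,0.905,0],"rotation":[0,0,0],"jaw":0.4},{"dp":[-0.32,0.905,0],"rotation":[0,0,0],"jaw":0.4}]'; done
python3 - <<'E'
from bench import camera
import cv2,numpy as np
from h import *
for n in("top","scene"):
    c=camera(n);P=cloud(c);q=P[(np.hypot(P[...,0]-.604,P[...,1]+.238)<.05)&(P[...,2]>.13)&(P[...,2]<.185)]
    if len(q)>15:print(n,"jar",len(q),circ(q[:,:2],.0215).round(4),q[:,2].min())
    hsv=cv2.cvtColor(c["image"],cv2.COLOR_RGB2HSV)
    if n=="scene":cv2.imwrite("pics/s5.png",c["image"][:,:,::-1])
E
python3 go.py 0.604 -0.238 0.0425
```

```text
time: 22.22
ee_pos: [0.5198, 0.1569, 0.1625]
eef_rot: [0.985, 0.175, -0.0, -0.0]
ft_force: [0.8, 0.5, -1.3]
width: 0.0433
grip_force: 14.9
time: 23.1
ee_pos: [0.5994, 0.0485, 0.1626]
eef_rot: [0.984, 0.175, -0.0, -0.0]
ft_force: [0.4, -0.6, -1.0]
width: 0.0431
grip_force: 14.9
time: 23.98
ee_pos: [0.6008, -0.096, 0.1628]
eef_rot: [0.985, 0.175, -0.0, 0.0]
ft_force: [0.8, -0.1, -1.2]
width: 0.0431
grip_force: 14.9
time: 24.85
ee_pos: [0.6029, -0.2396, 0.1626]
eef_rot: [0.985, 0.175, -0.0, -0.0]
ft_force: [-0.3, -0.8, -1.9]
width: 0.0433
grip_force: 14.9
scene jar 520 [ 0.6024 -0.2389  0.0215] 0.13011989246575795
ee [ 0.6034 -0.2373  0.1629] t 24.95 w 0.0431 grip 14.9 F [ 0.9 -0.1 -1.4] tilt [ 0.0002 -0.0004] 
calls 1 dp each [0.002 0.007 0.802]
```

View pics/s5.png

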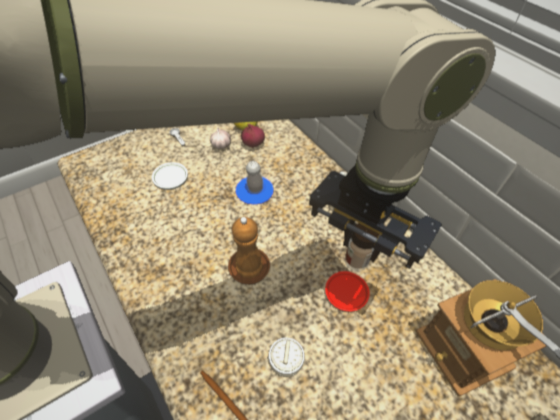

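The jar hangs upright over the red saucer at (347,291), about 2 mm off centre. I'll lower it and let go.

```bash

python3 -m pendant '[{"dp":[0.012,0.004,0.12],"rotation":[0,0,0],"jaw":0.4},{"dp":[0.012,0.004,0.28],"rotation":[0,0,0],"jaw":0.4},{"dp":[0.012,0.004,0.45],"rotation":[0,0,0],"jaw":0.4},{"dp":[0.012,0.004,0.6],"rotation":[0,0,0],"jaw":0.4},{"dp":[0.012,0.004,0.7],"rotation":[0,0,0],"jaw":0.4},{"dp":[0.012,0.004,0.76],"rotation":[0,0,0],"jaw":0.4},{"dp":[0.012,0.004,0.785],"rotation":[0,0,0],"jaw":0.4},{"dp":[0.012,0.004,0.796],"rotation":[0,0,0],"jaw":0.4}]'
python3 -m pendant '[{"dp":[0,0,0],"rotation":[0,0,0],"jaw":0.4},{"dp":[0,0,0],"rotation":[0,0,0],"jaw":0.4}]'
python3 -m pendant '[{"dp":[0,0,0],"rotation":[0,0,0],"jaw":0.6},{"dp":[0,0,0],"rotation":[0,0,0],"jaw":0.8},{"dp":[0,0,0],"rotation":[0,0,0],"jaw":1},{"dp":[0,0,0],"rotation":[0,0,0],"jaw":1},{"dp":[0,0,0],"rotation":[0,0,0],"jaw":1}]'
python3 -m pendant '[{"dp":[0,0,-0.15],"rotation":[0,0,0],"jaw":1},{"dp":[0,0,-0.4],"rotation":[0,0,0],"jaw":1},{"dp":[0,0,-0.7],"rotation":[0,0,0],"jaw":1},{"dp":[0,0,-0.95],"rotation":[0,0,0],"jaw":1},{"dp":[0,0,-0.95],"rotation":[0,0,0],"jaw":1}]'
python3 go.py 0.5955 0.1088 0.14
```

```text
time: 25.95
ee_pos: [0.6053, -0.2387, 0.0439]
eef_rot: [0.984, 0.176, 0.0, 0.0]
ft_force: [-0.8, -0.2, -1.9]
width: 0.043
grip_force: 14.9
time: 26.2
ee_pos: [0.6052, -0.2388, 0.0439]
eef_rot: [0.984, 0.176, 0.0, 0.0]
ft_force: [-0.8, -0.7, -1.8]
width: 0.0434
grip_force: 14.9
time: 26.82
ee_pos: [0.605, -0.2387, 0.0435]
eef_rot: [0.984, 0.176, 0.0, 0.0]
ft_force: [-0.6, 0.1, -0.0]
width: 0.0827
grip_force: 0.0
time: 27.45
ee_pos: [0.6069, -0.2388, 0.1913]
eef_rot: [0.984, 0.176, 0.003, 0.002]
ft_force: [-0.1, 0.6, -1.1]
width: 0.087
grip_force: 0.0
ee [ 0.6069 -0.2388  0.1913] t 27.45 w 0.087 grip 0.0 F [-0.1  0.6 -1.1] tilt [0.0031 0.0019] 
calls 3 dp each [ 0.243 -0.734  0.112]
```

```bash

for i in 1 2; do python3 -m pendant '[{"dp":[0.06,-0.18,0],"rotation":[0,0,0],"jaw":1},{"dp":[0.12,-0.36,0],"rotation":[0,0,0],"jaw":1},{"dp":[0.18,-0.55,0],"rotation":[0,0,0],"jaw":1},{"dp":[0.243,-0.734,0],"rotation":[0,0,0],"jaw":1},{"dp":[0.243,-0.734,0],"rotation":[0,0,0],"jaw":1}]'; done
python3 -m pendant '[{"dp":[0.06,-0.18,0.07],"rotation":[0,0,0],"jaw":1},{"dp":[0.12,-0.36,0.15],"rotation":[0,0,0],"jaw":1},{"dp":[0.18,-0.55,0.23],"rotation":[0,0,0],"jaw":1},{"dp":[0.243,-0.734,0.3],"rotation":[0,0,0],"jaw":1},{"dp":[0.243,-0.734,0.3],"rotation":[0,0,0],"jaw":1}]'
python3 go.py 0.5955 0.1088 0.0355
python3 - <<'E'
from bench import camera
import cv2,numpy as np
c=camera("scene");a=c["image"][60:340,130:450];c=camera("wrist");b=cv2.resize(c["image"],(374,280))
cv2.imwrite("pics/w6.png",np.hstack([a,b])[:,:,::-1])
E
```

```text
time: 28.08
ee_pos: [0.601, -0.1196, 0.1865]
eef_rot: [0.984, 0.178, 0.0, -0.0]
ft_force: [0.1, -0.4, 0.6]
width: 0.0871
grip_force: 0.0
time: 28.7
ee_pos: [0.5969, -0.0049, 0.1863]
eef_rot: [0.984, 0.178, 0.0, -0.0]
ft_force: [0.1, 0.0, -0.1]
width: 0.087
grip_force: 0.0
time: 29.32
ee_pos: [0.5926, 0.1101, 0.1402]
eef_rot: [0.984, 0.177, -0.001, -0.0]
ft_force: [-0.0, -0.4, -0.8]
width: 0.0869
grip_force: 0.0
ee [0.5926 0.1101 0.1402] t 29.32 w 0.0869 grip 0.0 F [-0.  -0.4 -0.8] tilt [-0.0007 -0.0003] 
calls 1 dp each [0.016 0.015 0.698]
```

View pics/w6.png

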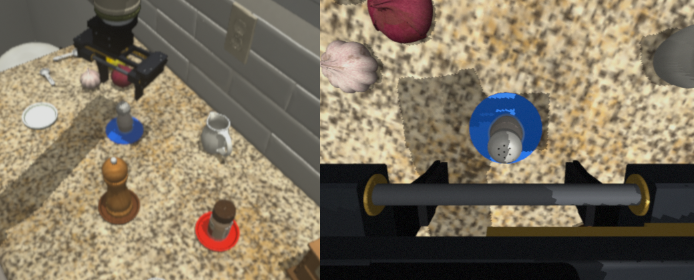

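The jar stands in the red saucer at left panel (218,225) and the mill in the wooden one. The salt on the mat is centred between the fingers, so I'll grasp it, lift it and carry it to the white saucer.

```bash

python3 -m pendant '[{"dp":[0.016,0.015,0.18],"rotation":[0,0,0],"jaw":1},{"dp":[0.016,0.015,0.34],"rotation":[0,0,0],"jaw":1},{"dp":[0.016,0.015,0.5],"rotation":[0,0,0],"jaw":1},{"dp":[0.016,0.015,0.62],"rotation":[0,0,0],"jaw":1},{"dp":[0.016,0.015,0.695],"rotation":[0,0,0],"jaw":1},{"dp":[0.016,0.015,0.695],"rotation":[0,0,0],"jaw":1}]' 15
python3 -m pendant '[{"dp":[0,0,0],"rotation":[0,0,0],"jaw":0.4},{"dp":[0,0,0],"rotation":[0,0,0],"jaw":0.4},{"dp":[0,0,0],"rotation":[0,0,0],"jaw":0.4},{"dp":[0,0,0],"rotation":[0,0,0],"jaw":0.4},{"dp":[0,0,0],"rotation":[0,0,0],"jaw":0.4},{"dp":[0,0,0],"rotation":[0,0,0],"jaw":0.4},{"dp":[0,0,0],"rotation":[0,0,0],"jaw":0.4},{"dp":[0,0,0],"rotation":[0,0,0],"jaw":0.4}]' 15
python3 -m pendant '[{"dp":[0,0,-0.1],"rotation":[0,0,0],"jaw":0.4},{"dp":[0,0,-0.22],"rotation":[0,0,0],"jaw":0.4},{"dp":[0,0,-0.35],"rotation":[0,0,0],"jaw":0.4},{"dp":[0,0,-0.43],"rotation":[0,0,0],"jaw":0.4},{"dp":[0,0,-0.45],"rotation":[0,0,0],"jaw":0.4},{"dp":[0,0,-0.45],"rotation":[0,0,0],"jaw":0.4}]'
for i in 1 2; do python3 -m pendant '[{"dp":[-0.047,-0.1,0],"rotation":[0,0,0],"jaw":0.4},{"dp":[-0.107,-0.23,0],"rotation":[0,0,0],"jaw":0.4},{"dp":[-0.177,-0.38,0],"rotation":[0,0,0],"jaw":0.4},{"dp":[-0.242,-0.52,0],"rotation":[0,0,0],"jaw":0.4},{"dp":[-0.288,-0.62,0],"rotation":[0,0,0],"jaw":0.4},{"dp":[-0.313,-0.673,0],"rotation":[0,0,0],"jaw":0.4},{"dp":[-0.313,-0.673,0],"rotation":[0,0,0],"jaw":0.4}]'; done
python3 go.py 0.438 0.266 0.0365
python3 - <<'E'
from bench import camera
import cv2,numpy as np
from h import *
c=camera("scene");cv2.imwrite("pics/s7.png",c["image"][60:340,60:400,::-1]);P=cloud(c)
q=P[(np.hypot(P[...,0]-.438,P[...,1]-.266)<.05)&(P[...,2]>.075)&(P[...,2]<.1)];print("salt",len(q),circ(q[:,:2],.022),q[:,2].min())
E
```

```text
time: 30.18
ee_pos: [0.596, 0.1073, 0.0363]
eef_rot: [0.984, 0.176, -0.0, 0.0]
ft_force: [0.2, 0.4, 0.2]
width: 0.0872
grip_force: 0.0
time: 31.18
ee_pos: [0.5961, 0.108, 0.0367]
eef_rot: [0.984, 0.176, 0.0, -0.0]
ft_force: [-0.2, 1.1, 1.3]
width: 0.0401
grip_force: 14.9
time: 31.92
ee_pos: [0.596, 0.1077, 0.104]
eef_rot: [0.984, 0.176, -0.0, 0.0]
ft_force: [0.7, 0.3, -0.8]
width: 0.04
grip_force: 14.8
time: 32.8
ee_pos: [0.517, 0.1864, 0.1043]
eef_rot: [0.984, 0.176, 0.0, 0.0]
ft_force: [-0.2, -0.4, -1.0]
width: 0.0399
grip_force: 14.8
time: 33.67
ee_pos: [0.4379, 0.2649, 0.1042]
eef_rot: [0.984, 0.176, 0.0, 0.0]
ft_force: [-0.2, -0.3, 0.2]
width: 0.04
grip_force: 14.8
ee [0.4379 0.2649 0.1042] t 33.67 w 0.04 grip 14.8 F [-0.2 -0.3  0.2] tilt [0.0001 0.0001] 
calls 1 dp each [ 0.003 -0.007  0.452]
salt 116 [0.44206353 0.26750336 0.022     ] 0.07514278368230132
```

View pics/s7.png

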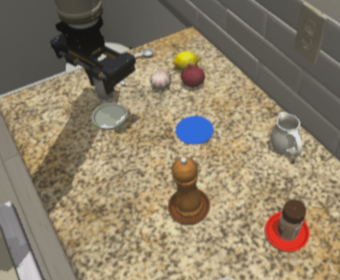

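The salt is held upright above the white saucer at crop (110,115), within 2–4 mm of a 15 mm margin. I'll lower it, release, and retreat.

```bash

python3 -m pendant '[{"dp":[0,0,0.1],"rotation":[0,0,0],"jaw":0.4},{"dp":[0,0,0.22],"rotation":[0,0,0],"jaw":0.4},{"dp":[0,0,0.33],"rotation":[0,0,0],"jaw":0.4},{"dp":[0,0,0.39],"rotation":[0,0,0],"jaw":0.4},{"dp":[0,0,0.425],"rotation":[0,0,0],"jaw":0.4},{"dp":[0,0,0.44],"rotation":[0,0,0],"jaw":0.4},{"dp":[0,0,0.444],"rotation":[0,0,0],"jaw":0.4},{"dp":[0,0,0.444],"rotation":[0,0,0],"jaw":0.4}]'
python3 -m pendant '[{"dp":[0,0,0],"rotation":[0,0,0],"jaw":0.6},{"dp":[0,0,0],"rotation":[0,0,0],"jaw":0.8},{"dp":[0,0,0],"rotation":[0,0,0],"jaw":1},{"dp":[0,0,0],"rotation":[0,0,0],"jaw":1},{"dp":[0,0,0],"rotation":[0,0,0],"jaw":1}]'
python3 -m pendant '[{"dp":[0,0,-0.15],"rotation":[0,0,0],"jaw":1},{"dp":[0,0,-0.4],"rotation":[0,0,0],"jaw":1},{"dp":[0,0,-0.7],"rotation":[0,0,0],"jaw":1},{"dp":[0,0,-1],"rotation":[0,0,0],"jaw":1},{"dp":[0,0,-1],"rotation":[0,0,0],"jaw":1}]'
python3 -m pendant '[{"dp":[0,0,-0.2],"rotation":[0,0,0],"jaw":1},{"dp":[0,0,-0.4],"rotation":[0,0,0],"jaw":1},{"dp":[0,0,-0.5],"rotation":[0,0,0],"jaw":1},{"dp":[0,0,-0.5],"rotation":[0,0,0],"jaw":1},{"dp":[0,0,-0.5],"rotation":[0,0,0],"jaw":1}]'
python3 - <<'E'
from bench import camera
import cv2,numpy as np
from h import *
c=camera("scene");cv2.imwrite("pics/s8.png",c["image"][:,:,::-1]);P=cloud(c)
for k,g,R,(a,b) in(("salt",(.438,.266),.022,(.02,.045)),("pepper",(.468,-.0746),.029,(.02,.04)),("spice",(.605,-.2375),.0215,(.03,.08))):
    d=np.hypot(P[...,0]-g[0],P[...,1]-g[1]);q=P[(d<.04)&(P[...,2]>a)&(P[...,2]<b)];f=circ(q[:,:2],R)[:2]-g
    print(k,"off mm",(f*1000).round(1),"top",P[(d<.03)][:,2].max().round(4))
E
```

```text
time: 34.72
ee_pos: [0.4383, 0.2648, 0.0379]
eef_rot: [0.984, 0.176, 0.0, 0.0]
ft_force: [1.0, -1.0, -0.8]
width: 0.0403
grip_force: 14.8
time: 35.35
ee_pos: [0.4381, 0.2647, 0.0376]
eef_rot: [0.984, 0.176, 0.0, 0.0]
ft_force: [0.3, 0.4, -0.2]
width: 0.0812
grip_force: 0.0
time: 35.98
ee_pos: [0.4395, 0.2658, 0.1908]
eef_rot: [0.984, 0.176, 0.003, -0.0]
ft_force: [-0.4, -0.6, -0.9]
width: 0.0874
grip_force: 0.0
time: 36.6
ee_pos: [0.4377, 0.2642, 0.2612]
eef_rot: [0.984, 0.176, -0.001, 0.0]
ft_force: [-0.6, -0.0, -0.5]
width: 0.0869
grip_force: 0.0
salt off mm [3.4 0.9] top 0.4502
pepper off mm [1.8 2.8] top 0.1766
spice off mm [-0.4 -1.7] top 0.1055
```

View pics/s8.png

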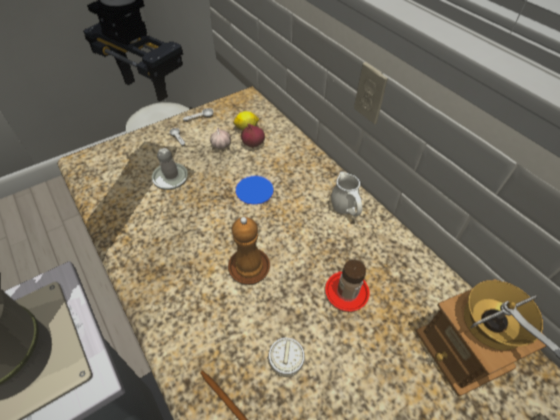

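The picture shows salt at (167,170), the mill at (248,255) and the jar at (350,285), all upright in their own saucers. The bystanders haven't moved and the gripper is clear, so I'll hand in.

```bash
python3 -c "
from bench import r
print(r.close_job())"
```

```text
the job is handed in; nothing more can be done
None
```

The salt shaker, pepper mill and spice jar each stand upright in their own saucer (white, dark wooden and red), the gripper has let go of everything, and the job was handed in at about 37 s of the allowed 106 s.

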